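Seat an electrode plate in its spring-clip bracket

TASK

Pick up the steel electrode plate by its blue grip block and fit it into the contact bracket: feel for the slots with its two ears, then press it straight down past the copper spring clips until it lies flat and fully home on the green seat, and let go. The slotted green carriage is clamped anywhere along its pins, seldom in the middle of the bracket, so search for the slots gently, and never push the plate against the bracket with more than 60 N. Leave the other things on the bench where they are.

Things in the scene. Friction and masses are not known exactly. Their poses are not given: they have to be found in the camera images.
- electrode: Loose steel plate, about 0.25 kg, flat on the bench. Origin: centre of its underside; z up; y runs through the two ears. Plate 42 (x) x 77 (y) x 6 mm; an ear at each y end, 16 wide (x), 13.5 long (y), 6 thick, so tips at y = +-52. It is the same turned half round.
- grip (a point): Centre of the top of the plate's blue grip block, 36 mm above the plate's underside. The block is 24 (x) x 44 (y) x 30 mm tall and stands in the middle of the plate's top (z = 6 to 36 mm); grip it across its 24 mm x width. Axes as the plate.
- bracket: Fixed bracket. Origin: centre of the underside of its aluminium base (112 x, 150 y, 10 mm z); z up. Low cross bars, tops at z = 26, at x = +-48. Between them a green carriage (44 x, 128 y) is clamped immovably anywhere from x = -12 to +12 mm, centred in y. This pose is the base's: the carriage's place is not measured.
- seat (a point): Middle of the base at the height of the carriage's seat, a flat floor 26 mm above the bracket's underside; it does not follow the carriage's x offset. Seated, the plate's underside lies on this floor, its centre at y = 0 and at the carriage's x offset, its y axis along the bracket's y. Axes as the bracket.
- slot_left (a point): Nominal mouth of the +y slot (the carriage's x offset not included), 49 mm from the middle, 48 mm above the bracket's underside. Slot: 18 mm wide (x), between two cheeks (y 42 to 56, tops at z = 48), open at the top and to the middle, walled beyond y = 58, with 2 mm 45-degree lead-ins on its two x sides.
- slot_right (a point): The same for the -y slot. At the outer end of each slot a copper spring clip juts 2 mm into the ear's path. The ear's underside meets it about 12 mm above the seat and presses it outwards (6 to 18 N to push past both, varying with friction). Its nose, 7 mm above the seat, springs back over the ear when the plate is home.
- beaker: Bystander: glass beaker, 56 mm across, 70 mm tall, origin centre of underside.
- violet_jar: Bystander: small violet jar with white lid, 48 mm across, 57 mm tall, origin centre of underside.
- orange_carton: Bystander: orange carton 46 x 78 x 82 mm, origin centre of underside.
- red_tape: Bystander: red tape roll lying flat, 90 mm across, 19 mm tall, origin centre of underside.
Mind the look-alikes: they are no part of the job. There is more than one size of the electrode; the job needs the larger.

How it is judged:
By the outcome, as a careful person would: the job done as asked, in the order asked, and still so for the second after the job is handed in, with the robot touching nothing.
It also fails if it takes over 56 s, if anything falls off the work surface, if the arm or the gripper's body presses on something with over 40 N, if the wrist force passes 120 N, or if a joint passes its speed limit or range.

ROBOT

A 6-joint arm with a two-finger parallel gripper is mounted at the origin on the work surface; the furniture and walls round the work are solid. World frame = base frame: x ahead of the robot, y to its left, z up, the work surface at z = 0. Lengths are in m, angles in rad, forces in N, time in s.
With the tool pointing down it reaches from about 0.3 to 0.775 m from the base axis. Payload 14.6 kg.
Tool frame: the origin (TCP) lies at the very end of the fingers, on their centre line; the grasp point (between the pads) lies 19 mm behind it; y points along the fingers, x is the direction in which the jaws open and shut, and the axes are right-handed (so a half turn about y gives the same grasp; the last joint's range is limited). The gripper opens to 94 mm and grips with 3 to 60 N. Pads are 16 mm wide; open, the fingers measure 119 mm over their backs; the gripper's body (75 mm by 177 mm) begins 78 mm behind the grasp point.
Start: joints at [-0.067, 0.3, 1.521, -0, 1.321, -0.067], TCP at [0.55, -0, 0.174] pointing down, gripper open.
Joint ranges: [-3.03, 3.03], [-0.79, 2.21], [0.23, 2.52], [-1.04, 4.18], [0, 3.07], [-2.55, 2.55]. Speed limits (rad/s): [2.22, 2.22, 2.57, 3.14, 3.14, 3.14].

INTERFACE

Orientations are given as [roll, pitch, yaw] about the fixed x, y, z axes, in that order (R = Rz(yaw) Ry(pitch) Rx(roll)).
In Python, from station import * gives the robot as it stands.
- The arm moves only by the tool send_rows, never from a script. Its argument "series" is text: rows parted by semicolons, each of 7 numbers parted by spaces: the turn, a rotation vector about the tool's x, y, z in units of 5 degrees (1.0 is 5 degrees), then the shift along the tool's x, y, z in cm, then the opening, from -1 (shut) to 1 (fully open). A call has exactly 10 rows; each row is the pose to reach, as a shift and turn from the pose commanded when the call began, along the tool's axes at that moment; what a row does not reach only later rows make up. A row lasts 1/12 s, in which the tool goes at most 41.7 mm and 7.16 degrees, less where a joint would pass 70% of its speed; a pose out of reach is approached as far as the arm can. A call with a gripper value outside its range is refused whole. The fingers move at their own pace and stop on an object; "newtons" is the grip in N (left out, the last holds). Time passes only in rows, so rows that repeat a pose let the fingers close, or fill a call up. It gives the time, the measured TCP pose, the force and the opening at its end, in the units of the state.
- get_obs(): the state, without advancing time (a new reading comes with each control period).
- camera(name): name is "scene" or "side" or "wrist"; returns the picture (384x512x3 uint8, red, green, blue); there is no depth.
- camera_info(name): a dict with "K" (3x3 intrinsics, pixels), "R" (3x3) and "t" (3): a world point X has camera coordinates R X + t; the wrist camera has in their place "mount" (4x4, takes a point from camera to tool coordinates, whose origin is the TCP and whose axes are the tool frame's). Camera axes: x right, y down, z forward; pixel columns grow to the right and rows downward; lengths in m; the calibration is good to about 2 mm. A picture is of the moment at which its call begins: read the wrist's pose just before it. camera_info takes no time and is no camera call.
- hand_in(): hands the job in, once; it reports no verdict.
The state is a dict: "time_s": time; "qpos": joint angles; "joint_vel": joint speeds; "tau": joint torques, N m; "ee_pos": TCP position; "eef_rot": TCP orientation; "force": force on the tool from outside, world axes, zero at the start; "moment": the same for the moment, N m; "grip_width": finger opening in m.
Only numpy, scipy, OpenCV 4.12 (cv2) and the standard library are available. Lean on these libraries where they do the work, as an engineer would, in place of code of your own. Each camera call takes 0.05 s, during which the arm holds its last target. There are 200 camera calls.

## Working session

There is one attempt and no reset: what is moved stays moved. The work goes in short steps, Python scripts to look and compute and a tool call to move; the robot and the scene stay as the last step left them, time stands still between calls to the robot, and variables do not carry over. Pictures are saved under pics/ and viewed, on a budget of 10 in all, crops included, one or two more only if the job needs it, and the job is handed in when it is done.

Besides the shell and the picture viewer there is one more tool, called after "Request:" by a JSON object that holds its "api" and its "payload". send_rows: Moves the arm, as the interface text tells. Its arguments: {"type":"object","properties":{"series":{"type":"string"},"newtons":{"type":"number"}},"required":["series"]}

```bash
ls; mkdir -p pics; python3 - <<'E'
from station import *
import cv2,numpy as np
o=get_obs();print(o)
for n in("scene","side","wrist"):
    i=camera_info(n);print(n,{k:np.round(v,4).tolist() for k,v in i.items()})
    im=camera(n);cv2.imwrite(f"pics/{n}0.png",im[:,:,::-1])
E
```

```text
pics
{'time_s': 0.0, 'qpos': array([-6.65959873e-02,  3.00435114e-01,  1.52158980e+00, -4.96969734e-05,
        1.32067819e+00, -6.65885884e-02]), 'joint_vel': array([ 0.00111503, -0.00027831,  0.00043371, -0.00027424, -0.00082556,
        0.00084588]), 'tau': array([-1.53750298e-03, -5.31805658e+01, -3.52735734e+01,  7.07558286e-02,
        2.43994006e-02, -4.79655944e-05]), 'ee_pos': array([5.49704321e-01, 4.43762295e-06, 1.73902395e-01]), 'eef_rot': array([-1.57077047e+00,  1.11119306e-03,  4.94310801e-06]), 'force': array([-0.5142406 ,  0.1356248 ,  0.19964364]), 'moment': array([-0.06386524,  0.00501649,  0.02178491]), 'grip_width': 0.09414928755522582}
scene {'K': [[427.6903, 0.0, 256.7863], [0.0, 427.6903, 188.0781], [0.0, 0.0, 1.0]], 'R': [[0.5339, -0.8452, -0.0222], [-0.4485, -0.2609, -0.8548], [0.7167, 0.4664, -0.5184]], 't': [-0.3104, 0.3217, 0.4938]}
side {'K': [[379.8625, 0.0, 254.6475], [0.0, 379.8625, 191.4876], [0.0, 0.0, 1.0]], 'R': [[0.9783, 0.2063, -0.0169], [0.1281, -0.6677, -0.7333], [-0.1625, 0.7153, -0.6797]], 't': [-0.6216, -0.0256, 1.0454]}
wrist {'K': [[344.0357, 0.0, 258.6825], [0.0, 344.0357, 190.1143], [0.0, 0.0, 1.0]], 'mount': [[1.0, 0.0003, -0.0007, 0.0007], [0.0008, -0.2605, 0.9655, -0.2101], [0.0001, -0.9655, -0.2605, 0.0752], [0.0, 0.0, 0.0, 1.0]]}
```

View pics/scene0.png

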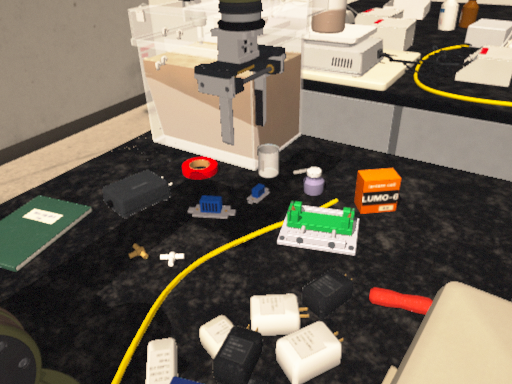

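View pics/side0.png

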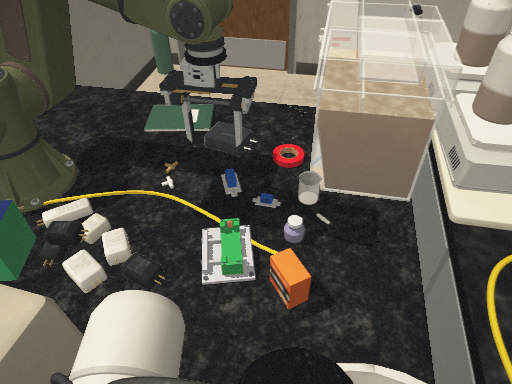

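Candidates for the electrode are the larger plate with blue block at scene (211,206) / side (232,181) and the smaller look-alike at scene (259,193) / side (266,200). I take the first. The bracket is at scene (320,227) / side (229,252). The close crop is next.

```bash
python3 - <<'E'
import cv2,numpy as np
a=cv2.imread('pics/scene0.png');b=cv2.imread('pics/side0.png')
r=lambda im,x,y,w,h:cv2.resize(im[y:y+h,x:x+w],(w*4,h*4),interpolation=cv2.INTER_CUBIC)
c=np.zeros((600,800,3),np.uint8)
p=r(a,180,180,100,50);c[:200,:400]=p      # origin scene(180,180)
p=r(a,265,190,100,70);c[200:480,:400]=p   # scene (265,190) at row200
p=r(b,195,160,100,50);c[:200,400:]=p      # side (195,160)
p=r(b,190,210,100,80);c[200:520,400:]=p   # side (190,210)
cv2.imwrite('pics/crop1.png',c)
E
```

```text
(no output)
```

View pics/crop1.png

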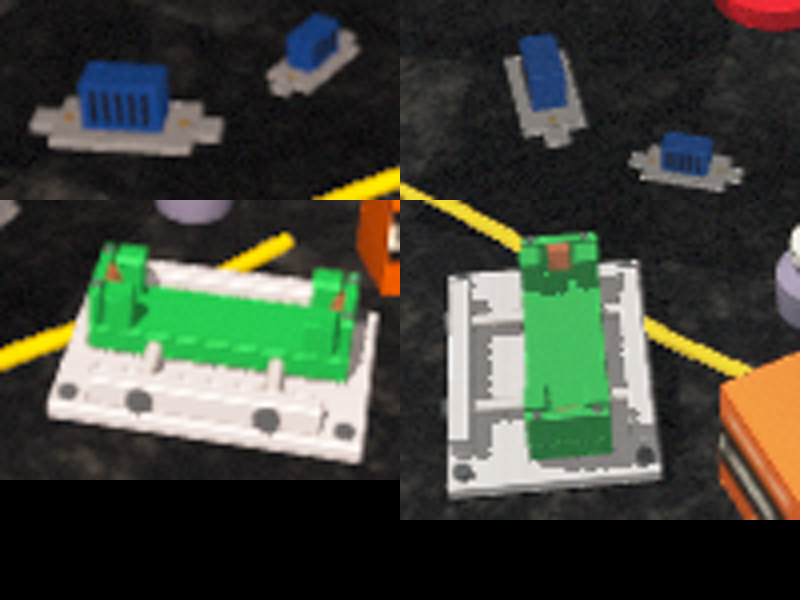

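```bash
cat > h.py <<'E'
from station import *
import cv2,numpy as np
from scipy.spatial.transform import Rotation as Rn
def ray(n,u,v,z,obs=None):
    i=camera_info(n); d=np.linalg.inv(i["K"])@[u,v,1]
    if n=="wrist":
        T=np.array(i["mount"]);R=Rn.from_euler('xyz',obs["eef_rot"]).as_matrix()
        c=obs["ee_pos"]+R@T[:3,3];d=R@T[:3,:3]@d
    else:
        c=-i["R"].T@i["t"];d=i["R"].T@d
    return c+d*(z-c[2])/d[2]
E
python3 - <<'E'
from h import *
S=lambda x,y:(180+x/4,180+y/4)
S2=lambda x,y:(265+x/4,190+(y-200)/4)
D=lambda x,y:(195+(x-400)/4,160+y/4)
D2=lambda x,y:(190+(x-400)/4,210+(y-200)/4)
def pr(l,n,f,pts,z):
    for p in pts: print(l,np.round(ray(n,*f(*p),z)*1000,1))
pr('el sc ears top','scene',S,[(33,122),(221,122)],.006)
pr('blk top sc front edge','scene',S,[(80,66),(167,70)],.036)
pr('el side near ear','side',D,[(560,140)],.006)
pr('blk side top','side',D,[(520,38),(556,36)],.036)
pr('br scene','scene',S2,[(50,402),(362,445),(378,315)],.010)
pr('br side','side',D2,[(449,275),(637,262),(661,475),(449,490)],.010)
E
```

```text
el sc ears top [518.6 135.8   6. ]
el sc ears top [570.3  47.8   6. ]
blk top sc front edge [540.2 117.2  36. ]
blk top sc front edge [560.6  74.3  36. ]
el side near ear [572.6  51.3   6. ]
blk side top [531.4 112.1  36. ]
blk side top [554.5 118.6  36. ]
br scene [522.4 -84.7  10. ]
br scene [ 568.3 -224.5   10. ]
br scene [ 670.3 -193.7   10. ]
br side [526.1 -80.   10. ]
br side [632.7 -48.7  10. ]
br side [ 677.2 -191.7   10. ]
br side [ 571.4 -222.    10. ]
```

Request:
{"api": "send_rows", "payload": {"series": "0 -0.6 0 0 0.4 0.9 1;0 -1.3 0 -0.1 0.8 1.9 1;0 -2.1 0 -0.2 1.4 3.1 1;0 -2.9 0 -0.2 2 4.5 1;0 -3.8 0 -0.3 2.6 5.8 1;0 -4.6 0 -0.4 3.2 7 1;0 -5.3 0 -0.4 3.8 8.1 1;0 -5.8 0 -0.5 4.2 8.9 1;0 -6.1 0 -0.5 4.4 9.2 1;0 -6.1 0 -0.5 4.4 9.2 1", "newtons": 30}}

```text
time_s: 0.98
ee_pos: [0.5447, 0.0924, 0.1299]
eef_rot: [-1.57, 0.001, 0.534]
force: [-0.1, -1.1, 0.2]
grip_width: 0.0937
```

```bash
python3 - <<'E'
from h import *
o=get_obs();print(o["ee_pos"],o["eef_rot"],o["time_s"],o["force"])
im=camera("wrist");cv2.imwrite("pics/w1.png",cv2.resize(im[:,:,::-1],(800,600),interpolation=cv2.INTER_CUBIC))
E
```

```text
[0.54467859 0.09239349 0.12989916] [-1.57036686e+00  9.38621058e-04  5.33998582e-01] 0.9833 [-0.099895   -1.08546135  0.22723873]
```

View pics/w1.png

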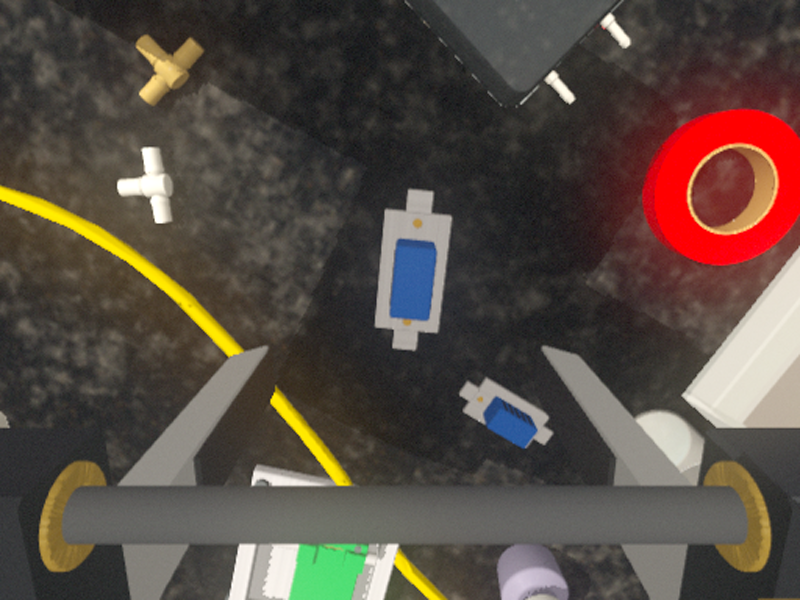

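The wrist view shows the larger plate with ear-tip middles at about (420,190) and (404,349) and corners at (388,208), (452,214), (438,334) and (375,328), in enlarged pixels. The small look-alike is at (510,415).

```bash
python3 - <<'E'
from h import *
o=get_obs();k=.64
f=lambda p,z:ray("wrist",p[0]*k,p[1]*k,z,o)
t,b=f((420,190),.006),f((404,349),.006)
c=[f(p,.006) for p in[(388,208),(452,214),(438,334),(375,328)]]
d=t-b;print('mid',(t+b)/2,'len',np.hypot(*d[:2]),'yaw',np.degrees(np.arctan2(-d[0],d[1])))
print('corners',np.mean(c,0),[np.linalg.norm(c[i]-c[i-1]).round(4) for i in range(4)])
d=c[0]-c[3]+c[1]-c[2];print('yaw',np.degrees(np.arctan2(-d[0],d[1])))
for p in[(397,239),(436,241),(431,321),(390,319)]:print('blk top',f(p,.036).round(4))
R=Rn.from_euler('xyz',o["eef_rot"]).as_matrix()
print('shift tool cm',(R.T@(np.array([*np.mean(c,0)[:2],.019])-o["ee_pos"])*100).round(2), (R.T@(np.array([*((t+b)/2)[:2],.019])-o["ee_pos"])*100).round(2))
E
```

```text
mid [0.54859541 0.09525481 0.006     ] len 0.10384691841754579 yaw 25.06830316896184
corners [0.54942167 0.09561918 0.006     ] [np.float64(0.0784), np.float64(0.0397), np.float64(0.0787), np.float64(0.0415)]
yaw 24.450199419436533
blk top [0.5277 0.1134 0.036 ]
blk top [0.5474 0.1237 0.036 ]
blk top [0.5698 0.0813 0.036 ]
blk top [0.5482 0.07   0.036 ]
shift tool cm [ 0.58 11.13  0.08] [ 0.49 11.13  0.09]
```

Request:
{"api": "send_rows", "payload": {"series": "0 0.3 0 0.1 0.8 0 0.8;0 0.6 0 0.2 2 0 0.6;0 0.9 0 0.3 3.5 0.1 0.3;0 1.1 0 0.4 5.2 0.1 0.3;0 1.15 0 0.5 7 0.1 0.3;0 1.15 0 0.5 8.7 0.1 0.3;0 1.15 0 0.5 10.1 0.1 0.3;0 1.15 0 0.5 11.2 0.1 0.3;0 1.15 0 0.5 11.8 0.1 0.3;0 1.15 0 0.5 12 0.1 0.3", "newtons": 40}}

```text
time_s: 1.87
ee_pos: [0.5486, 0.095, 0.0098]
eef_rot: [-1.571, 0.001, 0.431]
force: [0.0, -0.4, -0.0]
grip_width: 0.0609
```

Request:
{"api": "send_rows", "payload": {"series": "0 0 0 0 0 0 0;0 0 0 0 0 0 -0.3;0 0 0 0 0 0 -0.5;0 0 0 0 0 0 -0.7;0 0 0 0 0 0 -1;0 0 0 0 0 0 -1;0 0 0 0 0 0 -1;0 0 0 0 0 0 -1;0 0 0 0 0 0 -1;0 0 0 0 0 0 -1", "newtons": 40}}

```text
time_s: 2.7
ee_pos: [0.5488, 0.0954, 0.0104]
eef_rot: [-1.571, 0.0, 0.432]
force: [-0.0, 0.5, -0.3]
grip_width: 0.0009
```

The jaws closed to 0.9 mm, so there is nothing between them. I'm looking again before moving.

```bash
python3 - <<'E'
from h import *
a=camera("scene")[:,:,::-1];b=camera("side")[:,:,::-1]
r=lambda im,x,y,w,h:cv2.resize(im[y:y+h,x:x+w],(400,400*h//w),interpolation=cv2.INTER_CUBIC)
cv2.imwrite('pics/c2.png',np.hstack([r(a,160,110,130,150),r(b,170,90,130,150)]))
E
```

```text
(no output)
```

View pics/c2.png

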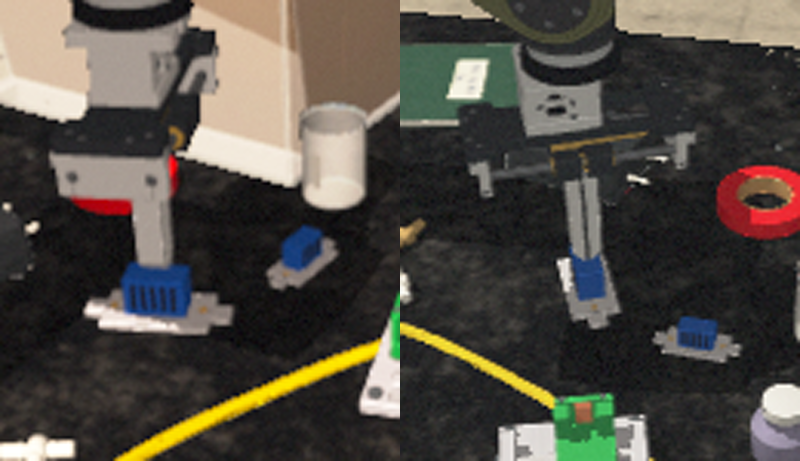

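```bash
python3 - <<'E'
from h import *
o=get_obs();print(o["ee_pos"],o["force"],o["grip_width"],o["qpos"])
R=Rn.from_euler('xyz',o["eef_rot"]).as_matrix()
for n,(x0,y0,s,ox) in dict(scene=(160,110,400/130,0),side=(170,90,400/130,400)).items():
    i=camera_info(n)
    for h in(0,.03,.08):
        X=o["ee_pos"]-R[:,1]*h;p=i["K"]@(i["R"]@X+i["t"]);p=p[:2]/p[2]
        print(n,h,(p[0]-x0)*s+ox,(p[1]-y0)*s)
# current plate from crop: ear tips scene, ear side
for p in[(88,309),(232,315)]:print('ear',ray("scene",160+p[0]/(400/130),110+p[1]/(400/130),.006))
for p in[(122,270),(190,273)]:print('blk front top',ray("scene",160+p[0]/(400/130),110+p[1]/(400/130),.036))
p=(598,322);print('side ear',ray("side",170+(p[0]-400)/(400/130),90+p[1]/(400/130),.006))
E
```

```text
[0.54876196 0.09541357 0.01041188] [0.04952683 0.16340648 0.17168583] 0.001058321488985282 [ 1.06389285e-01  5.03952599e-01  1.65015824e+00  7.08467498e-06
  9.87567125e-01 -3.25611982e-01]
scene 0 158.20121788721806 299.6004521810417
scene 0.03 154.8555120461439 263.55186407678593
scene 0.08 149.01797566987844 200.65483894440422
side 0 585.5325703073729 281.6816168732788
side 0.03 583.4097707997939 255.26442328896576
side 0.08 579.6720051819939 208.7497724490386
ear [0.51925587 0.13529626 0.006     ]
ear [0.56457813 0.0434421  0.006     ]
blk front top [0.53593373 0.11464899 0.036     ]
blk front top [0.55670378 0.07146278 0.036     ]
side ear [0.57058843 0.05227816 0.006     ]
```

```bash
python3 - <<'E'
from h import *
for n in("scene","side"):
    i=camera_info(n)
    for s in(-1,1):
      for e in(.047,.0595):
        X=np.array([.5497+s*e,0,.174]);p=i["K"]@(i["R"]@X+i["t"]);print(n,s*e,p[:2]/p[2])
a=camera("scene")[:,:,::-1];b=camera("side")[:,:,::-1];w=camera("wrist")[:,:,::-1]
r=lambda im,x,y,w,h,W=400:cv2.resize(im[y:y+h,x:x+w],(W,W*h//w),interpolation=cv2.INTER_CUBIC)
c=np.vstack([np.hstack([r(a,180,170,60,50),r(b,210,150,60,50)]),r(w,130,60,256,85,800)])
print(c.shape);cv2.imwrite('pics/c3.png',c[:600])
E
```

```text
scene -0.047 [231.12150842 158.67528709]
scene -0.0595 [227.03556943 161.502813  ]
scene 0.047 [259.02616287 139.36488292]
scene 0.0595 [262.39976417 137.03030448]
side -0.047 [195.01339216 151.59442356]
side -0.0595 [189.67467579 150.97213258]
side 0.047 [235.99773026 156.37163627]
side 0.0595 [241.5617042 157.0201837]
(598, 800, 3)
```

View pics/c3.png

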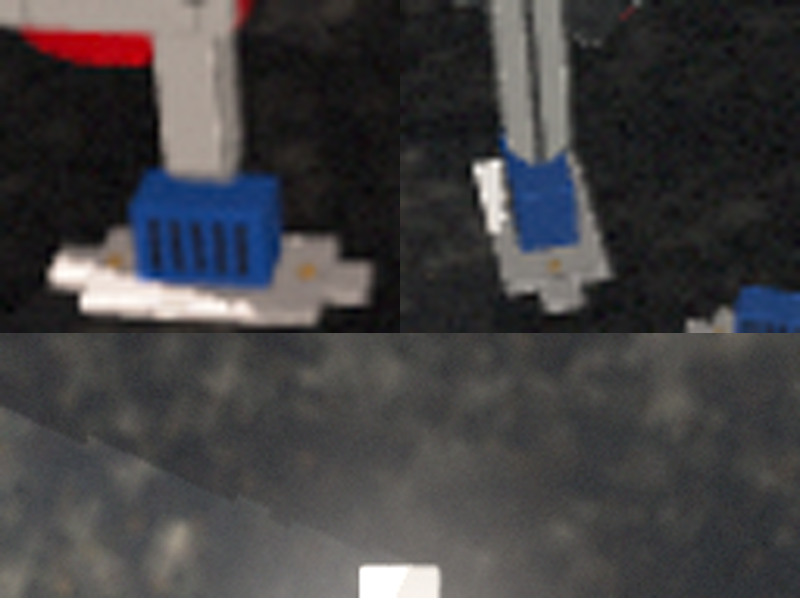

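The pictures show the closed fingertips at about the block's top, z ≈ 36–45 mm. The reported TCP is at z = 10 mm. In the start picture the tips also sit about 30 mm above the projected TCP. So the real tips are roughly 30 mm short of the reported TCP. I'll open slightly and go down in stages, watching the force.

Request:
{"api": "send_rows", "payload": {"series": "0 0 0 0 0 0 -0.2;0 0 0 0 0 0 -0.2;0 0 0 0 0 0 -0.2;0 0 0 0 0 0 -0.2;0 0 0 0 0.3 0 -0.2;0 0 0 0 0.7 0 -0.2;0 0 0 0 1.1 0 -0.2;0 0 0 0 1.4 0 -0.2;0 0 0 0 1.5 0 -0.2;0 0 0 0 1.5 0 -0.2"}}

```text
time_s: 3.78
ee_pos: [0.5486, 0.0954, -0.005]
eef_rot: [-1.571, 0.001, 0.432]
force: [0.6, 0.3, 0.1]
grip_width: 0.0374
```

```bash
python3 - <<'E'
from h import *
o=get_obs();print(o["ee_pos"],o["force"],o["moment"],o["grip_width"])
a=camera("scene")[:,:,::-1];b=camera("side")[:,:,::-1]
r=lambda im,x,y,w,h,W=400:cv2.resize(im[y:y+h,x:x+w],(W,W*h//w),interpolation=cv2.INTER_CUBIC)
cv2.imwrite('pics/c4.png',np.hstack([r(a,175,165,70,60),r(b,200,140,70,60)]))
E
```

```text
[ 0.54857398  0.09537285 -0.00500347] [0.5805388  0.27571389 0.10312432] [ 0.04220045 -0.01393785  0.00241917] 0.037351655618307236
```

View pics/c4.png

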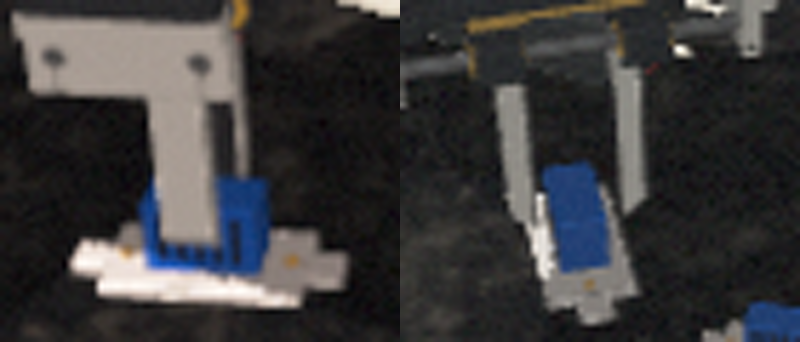

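Request:
{"api": "send_rows", "payload": {"series": "0 0 0 0 0.1 0 -0.2;0 0 0 0 0.2 0 -0.2;0 0 0 0 0.3 0 -0.2;0 0 0 0 0.4 0 -0.2;0 0 0 0 0.5 0 -0.2;0 0 0 0 0.6 0 -0.2;0 0 0 0 0.7 0 -0.2;0 0 0 0 0.7 0 -0.2;0 0 0 0 0.7 0 -0.2;0 0 0 0 0.7 0 -0.2"}}

```text
time_s: 4.72
ee_pos: [0.5488, 0.0954, -0.0115]
eef_rot: [-1.571, -0.0, 0.432]
force: [-0.2, 0.3, 0.3]
grip_width: 0.0373
```

Request:
{"api": "send_rows", "payload": {"series": "0 0 0 0 0.1 0 -0.2;0 0 0 0 0.15 0 -0.2;0 0 0 0 0.2 0 -0.2;0 0 0 0 0.25 0 -0.2;0 0 0 0 0.3 0 -0.2;0 0 0 0 0.35 0 -0.2;0 0 0 0 0.4 0 -0.2;0 0 0 0 0.4 0 -0.2;0 0 0 0 0.4 0 -0.2;0 0 0 0 0.4 0 -0.2"}}

```text
time_s: 5.55
ee_pos: [0.5488, 0.0954, -0.0155]
eef_rot: [-1.571, 0.0, 0.432]
force: [-1.1, -0.4, 0.1]
grip_width: 0.0377
```

Request:
{"api": "send_rows", "payload": {"series": "0 0 0 0 0 0 -0.4;0 0 0 0 0 0 -0.5;0 0 0 0 0 0 -0.7;0 0 0 0 0 0 -1;0 0 0 0 0 0 -1;0 0 0 0 0 0 -1;0 0 0 0 0 0 -1;0 0 0 0 0 0 -1;0 0 0 0 0 0 -1;0 0 0 0 0 0 -1", "newtons": 50}}

```text
time_s: 6.38
ee_pos: [0.5488, 0.0954, -0.0155]
eef_rot: [-1.571, 0.0, 0.432]
force: [-1.0, -0.7, -0.1]
grip_width: 0.0236
```

Gripped, with 23.6 mm between the fingers. Plate underside = reported TCP z + 15.5 mm. I'll lift, and estimate the carriage offset from the first crop.

Request:
{"api": "send_rows", "payload": {"series": "0 0 0 0 -0.5 0 -1;0 0 0 0 -1.5 0 -1;0 0 0 0 -3 0 -1;0 0 0 0 -5 0 -1;0 0 0 0 -7.5 0 -1;0 0 0 0 -10 0 -1;0 0 0 0 -12.5 0 -1;0 0 0 0 -14.5 0 -1;0 0 0 0 -15.7 0 -1;0 0 0 0 -16 0 -1"}}

```text
time_s: 7.22
ee_pos: [0.5497, 0.0955, 0.1476]
eef_rot: [-1.572, -0.004, 0.432]
force: [0.0, -0.1, -2.8]
grip_width: 0.0235
```

```bash
python3 - <<'E'
from h import *
o=get_obs();print(o["ee_pos"],o["force"],o["grip_width"],o["eef_rot"])
D2=lambda x,y:(190+(x-400)/4,210+(y-200)/4)
S2=lambda x,y:(265+x/4,190+(y-200)/4)
C=np.array([.602,-.1356,0]);th=np.radians(17.4);B=np.array([[np.cos(th),np.sin(th),0],[-np.sin(th),np.cos(th),0],[0,0,1]])
for p in[(526,412),(610,412),(525,237),(598,235)]:print('side48',(B@(ray("side",*D2(*p),.048)-C)*1000).round(1))
for p in[(312,272),(357,275),(118,246),(148,249)]:print('scene48',(B@(ray("scene",*S2(*p),.048)-C)*1000).round(1))
R=Rn.from_euler('xyz',o["eef_rot"]).as_matrix()
for y in(-85,0):
  T=C+B.T@[0,y/1000,0];T[2]=.1445
  print(T,(R.T@(T-o["ee_pos"])*100).round(2))
E
```

```text
[0.54965789 0.09551503 0.14764085] [ 0.01831306 -0.10112066 -2.76969868] 0.02348737112424287 [-1.5721073  -0.00401635  0.43198395]
side48 [-11.8 -56.7  48. ]
side48 [ 30.9 -61.3  48. ]
side48 [-8.4 65.6 48. ]
side48 [33.  62.5 48. ]
scene48 [ 22.5 -41.6  48. ]
scene48 [ 24.8 -63.3  48. ]
scene48 [24.3 56.  48. ]
scene48 [25.  40.7 48. ]
[ 0.62741847 -0.21671043  0.1445    ] [ -6.01   0.33 -31.61]
[ 0.602  -0.1356  0.1445] [ -4.92   0.32 -23.18]
```

Request:
{"api": "send_rows", "payload": {"series": "0 0 0 -0.1 0 -0.5 -1;0 0 0 -0.3 0 -1.5 -1;0 0 0 -0.6 0 -3 -1;0 0 0 -1 0 -5 -1;0 0 0 -1.4 0 -7.2 -1;0 0 0 -1.8 0 -9.6 -1;0 0 0 -2.3 0 -12 -1;0 0 0 -2.7 0 -14.4 -1;0 0 0 -3.2 0 -16.8 -1;0 0 0 -3.6 0 -19.2 -1"}}

```text
time_s: 8.05
ee_pos: [0.5959, -0.0962, 0.143]
eef_rot: [-1.57, 0.002, 0.431]
force: [0.4, 0.5, -1.4]
grip_width: 0.0233
```

Request:
{"api": "send_rows", "payload": {"series": "0 0.1 0 -0.4 0 -2.4 -1;0 0.2 0 -0.9 0 -4.7 -1;0 0.4 0 -1.3 0 -6.9 -1;0 0.7 0 -1.7 0 -8.8 -1;0 1 0 -2 0 -10.5 -1;0 1.2 0 -2.2 0 -11.6 -1;0 1.4 0 -2.4 0 -12.2 -1;0 1.47 0 -2.4 0 -12.4 -1;0 1.47 0 -2.4 0 -12.4 -1;0 1.47 0 -2.4 0 -12.4 -1"}}

```text
time_s: 8.88
ee_pos: [0.6265, -0.216, 0.1443]
eef_rot: [-1.571, 0.0, 0.305]
force: [-0.3, -0.3, -2.8]
grip_width: 0.0237
```

```bash
python3 - <<'E'
from h import *
o=get_obs();print(o["ee_pos"],o["force"],o["grip_width"],o["eef_rot"],o["time_s"])
im=camera("wrist");cv2.imwrite("pics/w2.png",cv2.resize(im[:,:,::-1],(800,600),interpolation=cv2.INTER_CUBIC))
E
```

```text
[ 0.62653156 -0.21602575  0.14431609] [-0.31932199 -0.27815867 -2.75599389] 0.023723084698092225 [-1.57050893e+00  1.71411793e-04  3.04687876e-01] 8.8833
```

View pics/w2.png

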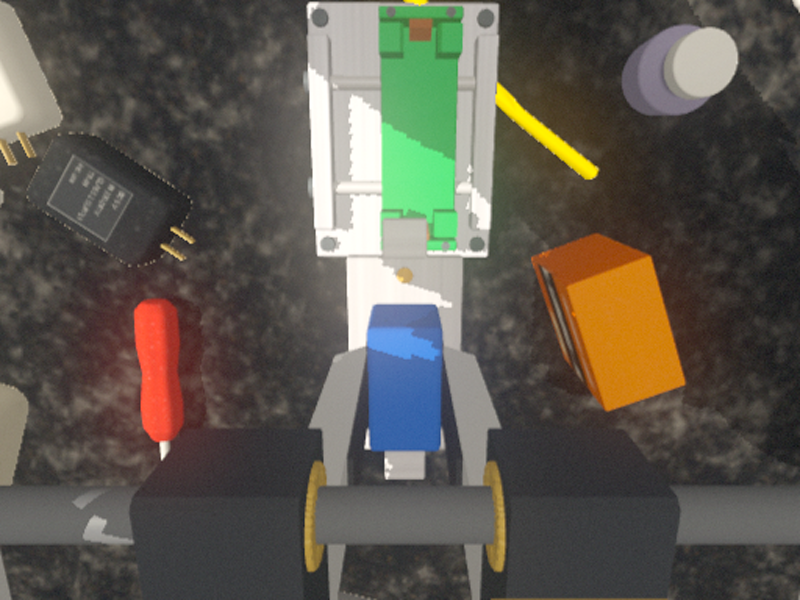

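The wrist picture shows the bracket and held plate together. The far cheeks span x 381–462 with the slot at about 404–437. Base corners are (307,4), (498,3), (491,256) and (320,256). The plate's front ear is at 385–427, row 217, and its rear ear at 385–424, row 478.

```bash
python3 - <<'E'
from h import *
o=get_obs();k=.64;R=Rn.from_euler('xyz',o["eef_rot"]).as_matrix()
f=lambda x,y,z:R.T@(ray("wrist",x*k,y*k,z,o)-o["ee_pos"])*1000
zt=o["ee_pos"][2]+.0155+.006
P=lambda n,*a:print(n,f(*a)[[0,2]].round(1))
for p in[(385,217),(427,217),(385,478),(424,478)]:P('ear',*p,zt)
for p in[(371,305),(440,305),(441,450),(369,450)]:P('blk',*p,zt+.03)
for p in[(307,4),(498,3),(491,256),(320,256)]:P('base',*p,.010)
for p in[(381,28),(404,28),(437,28),(462,28),(383,214),(457,214),(434,212)]:P('cheek48',*p,.048)
for p in[(384,130),(457,130)]:P('seat26',*p,.026)
E
```

```text
ear [-6.3 53.1]
ear [ 8.4 53.1]
ear [ -7.2 -50.7]
ear [  8.3 -50.7]
blk [-9.7 29.7]
blk [11.4 29.7]
blk [ 12.6 -20.2]
blk [-11.2 -20.2]
base [-56.  157.8]
base [ 54.5 158.4]
base [56.7  9.8]
base [-54.5   9.8]
cheek48 [-11.8 137.4]
cheek48 [  0.2 137.4]
cheek48 [ 17.4 137.4]
cheek48 [ 30.4 137.4]
cheek48 [-11.7  41.2]
cheek48 [30.2 41.2]
cheek48 [17.2 42.3]
seat26 [-11.5  87.5]
seat26 [31.1 87.5]
```

Request:
{"api": "send_rows", "payload": {"series": "0 0 0 0.1 0 0.6 -1;0 0 0 0.2 0 1.6 -1;0 0 0 0.3 0.2 3 -1;0 0 0 0.5 0.8 4.6 -1;0 0 0 0.7 2 6.1 -1;0 0 0 0.8 3.5 7.3 -1;0 0 0 0.84 5.2 8 -1;0 0 0 0.84 6.8 8.28 -1;0 0 0 0.84 7.8 8.28 -1;0 0 0 0.84 8 8.28 -1"}}

```text
time_s: 9.77
ee_pos: [0.609, -0.1341, 0.0628]
eef_rot: [-1.569, 0.002, 0.305]
force: [-1.0, -0.2, -1.2]
grip_width: 0.0234
```

```bash
python3 - <<'E'
from h import *
o=get_obs();print(o["ee_pos"],o["force"],o["moment"],o["eef_rot"],o["time_s"])
im=camera("wrist");a=camera("scene");
r=lambda im,x,y,w,h,W=400:cv2.resize(im[y:y+h,x:x+w,::-1],(W,W*h//w),interpolation=cv2.INTER_CUBIC)
c=np.hstack([r(im,150,100,220,240),r(a,270,140,110,120)]);print(c.shape);cv2.imwrite("pics/w3.png",c)
E
```

```text
[ 0.60896172 -0.13407151  0.06281593] [-0.97266323 -0.23943639 -1.15219402] [-0.03000887 -0.08569778 -0.0026622 ] [-1.5694335   0.00209832  0.30478594] 9.7667
(436, 800, 3)
```

View pics/w3.png

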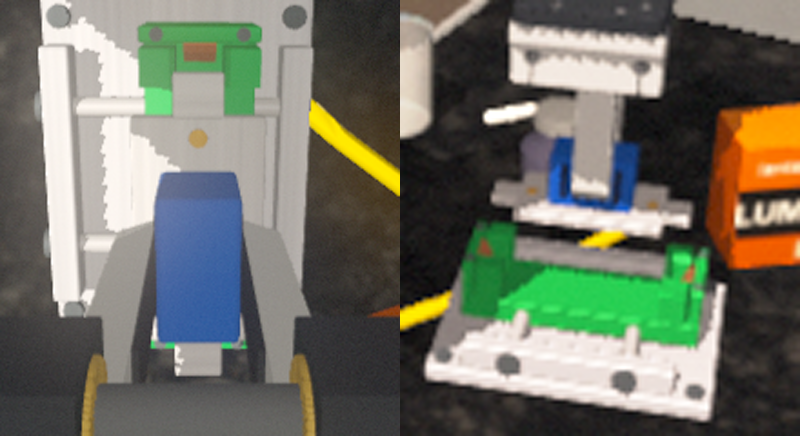

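The front ear (173–225) sits centred between the cheeks (140–261, mid 200). The scene view shows the plate level over the slots. I'll lower it gently.

Request:
{"api": "send_rows", "payload": {"series": "0 0 0 0.02 0.3 0 -1;0 0 0 0.03 0.8 0 -1;0 0 0 0.03 1.3 0 -1;0 0 0 0.03 1.8 0 -1;0 0 0 0.03 2.2 0 -1;0 0 0 0.03 2.5 0 -1;0 0 0 0.03 2.7 0 -1;0 0 0 0.03 2.8 0 -1;0 0 0 0.03 2.85 0 -1;0 0 0 0.03 2.9 0 -1"}}

```text
time_s: 10.7
ee_pos: [0.6102, -0.1351, 0.0356]
eef_rot: [-1.571, -0.0, 0.304]
force: [-0.1, 0.1, -1.7]
grip_width: 0.0237
```

Request:
{"api": "send_rows", "payload": {"series": "0 0 0 0 0.04 0 -1;0 0 0 0 0.08 0 -1;0 0 0 0 0.12 0 -1;0 0 0 0 0.16 0 -1;0 0 0 0 0.2 0 -1;0 0 0 0 0.24 0 -1;0 0 0 0 0.28 0 -1;0 0 0 0 0.3 0 -1;0 0 0 0 0.3 0 -1;0 0 0 0 0.3 0 -1"}}

```text
time_s: 11.53
ee_pos: [0.6101, -0.1351, 0.0324]
eef_rot: [-1.571, 0.0, 0.304]
force: [1.2, 0.4, -2.3]
grip_width: 0.0233
```

Request:
{"api": "send_rows", "payload": {"series": "0 0 0 0 0.06 0 -1;0 0 0 0 0.12 0 -1;0 0 0 0 0.18 0 -1;0 0 0 0 0.24 0 -1;0 0 0 0 0.3 0 -1;0 0 0 0 0.36 0 -1;0 0 0 0 0.4 0 -1;0 0 0 0 0.4 0 -1;0 0 0 0 0.4 0 -1;0 0 0 0 0.4 0 -1"}}

```text
time_s: 12.37
ee_pos: [0.6102, -0.1351, 0.0285]
eef_rot: [-1.571, -0.0, 0.304]
force: [0.4, -0.2, -1.9]
grip_width: 0.0236
```

The ears are 4 mm into the slots with no contact force.

Request:
{"api": "send_rows", "payload": {"series": "0 0 0 0 0.08 0 -1;0 0 0 0 0.16 0 -1;0 0 0 0 0.24 0 -1;0 0 0 0 0.32 0 -1;0 0 0 0 0.4 0 -1;0 0 0 0 0.48 0 -1;0 0 0 0 0.56 0 -1;0 0 0 0 0.62 0 -1;0 0 0 0 0.7 0 -1;0 0 0 0 0.7 0 -1"}}

```text
time_s: 13.2
ee_pos: [0.6102, -0.135, 0.0214]
eef_rot: [-1.571, -0.0, 0.304]
force: [-0.7, 2.8, 1.4]
grip_width: 0.0232
```

Request:
{"api": "send_rows", "payload": {"series": "0 0 0 0 0.08 0 -1;0 0 0 0 0.16 0 -1;0 0 0 0 0.24 0 -1;0 0 0 0 0.32 0 -1;0 0 0 0 0.4 0 -1;0 0 0 0 0.44 0 -1;0 0 0 0 0.48 0 -1;0 0 0 0 0.5 0 -1;0 0 0 0 0.5 0 -1;0 0 0 0 0.5 0 -1"}}

```text
time_s: 14.03
ee_pos: [0.6101, -0.1351, 0.0161]
eef_rot: [-1.571, 0.0, 0.304]
force: [1.0, 3.8, -1.2]
grip_width: 0.0236
```

Request:
{"api": "send_rows", "payload": {"series": "0 0 0 0 0.08 0 -1;0 0 0 0 0.16 0 -1;0 0 0 0 0.24 0 -1;0 0 0 0 0.32 0 -1;0 0 0 0 0.38 0 -1;0 0 0 0 0.42 0 -1;0 0 0 0 0.46 0 -1;0 0 0 0 0.5 0 -1;0 0 0 0 0.5 0 -1;0 0 0 0 0.5 0 -1"}}

```text
time_s: 14.87
ee_pos: [0.6098, -0.1349, 0.0109]
eef_rot: [-1.57, 0.001, 0.304]
force: [-0.8, 3.3, -3.6]
grip_width: 0.0236
```

Request:
{"api": "send_rows", "payload": {"series": "0 0 0 0 0.02 0 -1;0 0 0 0 0.04 0 -1;0 0 0 0 0.06 0 -1;0 0 0 0 0.08 0 -1;0 0 0 0 0.1 0 -1;0 0 0 0 0.1 0 -1;0 0 0 0 0.1 0 -1;0 0 0 0 0.1 0 -1;0 0 0 0 0.1 0 -1;0 0 0 0 0.1 0 -1"}}

```text
time_s: 15.7
ee_pos: [0.6101, -0.1351, 0.0105]
eef_rot: [-1.571, -0.0, 0.304]
force: [-2.0, 4.1, -1.4]
grip_width: 0.0238
```

Request:
{"api": "send_rows", "payload": {"series": "0 0 0 0 0.02 0 -1;0 0 0 0 0.04 0 -1;0 0 0 0 0.06 0 -1;0 0 0 0 0.08 0 -1;0 0 0 0 0.1 0 -1;0 0 0 0 0.1 0 -1;0 0 0 0 0.1 0 -1;0 0 0 0 0.1 0 -1;0 0 0 0 0.1 0 -1;0 0 0 0 0.1 0 -1"}}

```text
time_s: 16.53
ee_pos: [0.6102, -0.1351, 0.0104]
eef_rot: [-1.571, -0.0, 0.304]
force: [-7.4, 6.0, 9.2]
grip_width: 0.0235
```

Request:
{"api": "send_rows", "payload": {"series": "0 0 0 0 0.02 0 -1;0 0 0 0 0.04 0 -1;0 0 0 0 0.06 0 -1;0 0 0 0 0.08 0 -1;0 0 0 0 0.1 0 -1;0 0 0 0 0.1 0 -1;0 0 0 0 0.1 0 -1;0 0 0 0 0.1 0 -1;0 0 0 0 0.1 0 -1;0 0 0 0 0.1 0 -1"}}

```text
time_s: 17.37
ee_pos: [0.6102, -0.1351, 0.0104]
eef_rot: [-1.571, -0.0, 0.304]
force: [-12.6, 6.5, 18.9]
grip_width: 0.0235
```

Firm stop at underside z ≈ 26 mm, which is the seat height, with 19–21 N. I'll relax the press, open, then rise.

Request:
{"api": "send_rows", "payload": {"series": "0 0 0 0 -0.05 0 -1;0 0 0 0 -0.1 0 -1;0 0 0 0 -0.15 0 -1;0 0 0 0 -0.2 0 -1;0 0 0 0 -0.2 0 -0.5;0 0 0 0 -0.2 0 -0.3;0 0 0 0 -0.2 0 -0.2;0 0 0 0 -0.2 0 -0.2;0 0 0 0 -0.2 0 -0.2;0 0 0 0 -0.2 0 -0.2"}}

```text
time_s: 18.2
ee_pos: [0.6103, -0.1353, 0.0106]
eef_rot: [-1.571, -0.0, 0.304]
force: [-0.1, -0.1, -0.8]
grip_width: 0.0378
```

Request:
{"api": "send_rows", "payload": {"series": "0 0 0 0 -0.3 0 -0.2;0 0 0 0 -0.8 0 -0.2;0 0 0 0 -1.6 0 -0.2;0 0 0 0 -2.7 0 -0.2;0 0 0 0 -4.2 0 -0.2;0 0 0 0 -6 0 -0.2;0 0 0 0 -8 0 -0.2;0 0 0 0 -9.5 0 -0.2;0 0 0 0 -10 0 -0.2;0 0 0 0 -10 0 -0.2"}}

```text
time_s: 19.03
ee_pos: [0.6108, -0.1353, 0.1125]
eef_rot: [-1.572, -0.003, 0.304]
force: [-0.9, 0.0, -0.7]
grip_width: 0.0376
```

```bash
python3 - <<'E'
from h import *
o=get_obs();print(o["ee_pos"],o["force"],o["time_s"],o["grip_width"])
im=camera("wrist");a=camera("scene");s=camera("side")
r=lambda im,x,y,w,h,W=400:cv2.resize(im[y:y+h,x:x+w,::-1],(W,W*h//w),interpolation=cv2.INTER_CUBIC)
c=np.vstack([np.hstack([r(im,130,70,260,200),r(a,265,180,104,80)]),np.hstack([r(s,180,200,120,90),np.zeros((300,400,3),np.uint8)])])[:600];cv2.imwrite("pics/w4.png",c)
E
```

```text
[ 0.61082334 -0.13525592  0.11248918] [-0.92089229  0.0347892  -0.69543535] 19.0333 0.0375837068181005
```

View pics/w4.png

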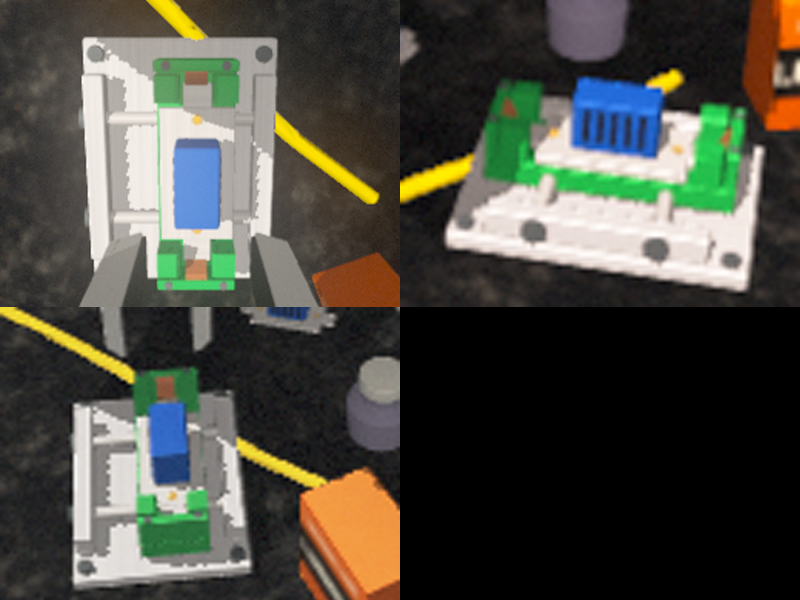

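The plate lies flat on the seat with both ears in their slots and the copper clips over the ear ends, at wrist crop (197,78) and (197,268). The gripper is clear and the bystanders have not moved.

```bash
python3 -c "
from station import *
print(hand_in())"
```

```text
the job is handed in; nothing more can be done
None
```

The larger electrode plate is seated in the bracket and released, and the job is handed in at about 19 s of the 56 s allowed. I found the carriage about 9 mm off centre towards +x. The ears went into the slots without touching the cheeks on the first try.

**Final checks**
- **Height:** the plate came to a firm stop with its underside at z ≈ 25.9 mm, against 26 mm for the seat. More downward command did not move it.
- **Force:** the last reading while pressing was about 19 N upward on the tool, with about 14 N sideways, well under the 60 N limit. Forces were only read at the end of each move, so a brief peak between readings would not show.
- **Pictures:** the last views show the plate flat between the cheeks, clips over both ear ends, the gripper clear, and the carton and jar in view where they were. The beaker and the tape roll were not in the last crops.

**What failed or disagreed**
- **First grasp:** it closed on air, because the fingertips sit roughly 25–30 mm higher than the reported tool point. I corrected by going down in steps with force readings, and the grasp then held at 23.6 mm.
- **Carriage offset:** the first side view gave about 11 mm; I used the 9 mm from the wrist view, which fitted.

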